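# Load grooved blocks into the press's feed lane

### The job

Load the bench press: set the two grooved aluminium blocks (not the plain bar or the round bush), one after the other, lengthwise and groove up, onto the open upper end of the sloped feed lane and let go, so that they slide down under the clear guard, the first against the stop and the second against the first. Either block may go first; set them down rather than dropping them from a height.

Things in the scene. Friction and masses are not known exactly. Their poses are not given: they have to be found in the camera images.
- block_a: bare-aluminium block, 36 mm wide (its x), 60 long (y), 44 high (z), about 0.24 kg; an open groove 14 wide, 10 deep runs along the whole top (along y). Origin: centre of the underside, z up. Stands on the table groove up; ends alike. The plain bar (30 x 84 x 30 mm, no groove) and the steel bush (52 mm across) standing nearby are not wanted.
- block_b: bare-aluminium block, 36 mm wide (its x), 60 long (y), 44 high (z), about 0.24 kg; an open groove 14 wide, 10 deep runs along the whole top (along y). Origin: centre of the underside, z up. Stands on the table groove up; ends alike. Identical to block_a.
- lane: fixed steel slide, sloping 27 deg; blocks slide down by themselves. Origin: surface, centre line, at the stop's uphill face, 30 mm above the table. y downhill along the surface, x level across, z square to the surface. Runs from y = -300 mm (166 mm above the table) to the stop (34 mm high). Clear guard over y = -110..0, underside 56 mm, top 60 mm above the surface. Seated blocks: origin y = -30 and -90.
- lane_mouth (a point): loading point: on the lane's surface and centre line, in its open upper part, 220 mm uphill of the stop (y = -220 in the lane's frame, same axes). A good spot for the centre of a block's underside. Side rails stand 10 mm above the surface; inside they are 48 mm apart from the stop to y = -125, then widen evenly to 76 mm at y = -290 (64 mm here).
Things that resemble listed ones, but are neither listed nor needed, are in the scene too. What is shaped like the block_a but red is not meant.

How it is judged:
On the way:
1. one block has slid down and rests at the stop while the other is not yet in its place behind it (((y of block_a in the frame of lane between -0.042 and -0.022 m and x of block_a in the frame of lane between -0.014 and 0.014 m and z of block_a in the frame of lane between -0.006 and 0.01 m and angle between block_a's own z axis and vertical below 0.7 rad and angle between the y axis of block_a and the y axis of lane, either way round below 0.3 rad and linear speed of block_a below 0.02 m/s) or (y of block_b in the frame of lane between -0.042 and -0.022 m and x of block_b in the frame of lane between -0.014 and 0.014 m and z of block_b in the frame of lane between -0.006 and 0.01 m and angle between block_b's own z axis and vertical below 0.7 rad and angle between the y axis of block_b and the y axis of lane, either way round below 0.3 rad and linear speed of block_b below 0.02 m/s)) and not ((y of block_a in the frame of lane between -0.108 and -0.08 m and x of block_a in the frame of lane between -0.014 and 0.014 m and z of block_a in the frame of lane between -0.006 and 0.01 m and angle between block_a's own z axis and vertical below 0.7 rad and angle between the y axis of block_a and the y axis of lane, either way round below 0.3 rad and linear speed of block_a below 0.02 m/s) or (y of block_b in the frame of lane between -0.108 and -0.08 m and x of block_b in the frame of lane between -0.014 and 0.014 m and z of block_b in the frame of lane between -0.006 and 0.01 m and angle between block_b's own z axis and vertical below 0.7 rad and angle between the y axis of block_b and the y axis of lane, either way round below 0.3 rad and linear speed of block_b below 0.02 m/s))), for 0.2 s.
At the end, for the whole second after the job is handed in: both grooved blocks lie at rest in the lane, flat on its surface, groove up, lengthwise (within 17 degrees) and within 14 mm of its centre line: one with its origin 22 to 42 mm uphill of the stop (against it), the other 80 to 108 mm uphill (against the first) ((((y of block_a in the frame of lane between -0.042 and -0.022 m and x of block_a in the frame of lane between -0.014 and 0.014 m and z of block_a in the frame of lane between -0.006 and 0.01 m and angle between block_a's own z axis and vertical below 0.7 rad and angle between the y axis of block_a and the y axis of lane, either way round below 0.3 rad and linear speed of block_a below 0.02 m/s) and (y of block_b in the frame of lane between -0.108 and -0.08 m and x of block_b in the frame of lane between -0.014 and 0.014 m and z of block_b in the frame of lane between -0.006 and 0.01 m and angle between block_b's own z axis and vertical below 0.7 rad and angle between the y axis of block_b and the y axis of lane, either way round below 0.3 rad and linear speed of block_b below 0.02 m/s)) or ((y of block_b in the frame of lane between -0.042 and -0.022 m and x of block_b in the frame of lane between -0.014 and 0.014 m and z of block_b in the frame of lane between -0.006 and 0.01 m and angle between block_b's own z axis and vertical below 0.7 rad and angle between the y axis of block_b and the y axis of lane, either way round below 0.3 rad and linear speed of block_b below 0.02 m/s) and (y of block_a in the frame of lane between -0.108 and -0.08 m and x of block_a in the frame of lane between -0.014 and 0.014 m and z of block_a in the frame of lane between -0.006 and 0.01 m and angle between block_a's own z axis and vertical below 0.7 rad and angle between the y axis of block_a and the y axis of lane, either way round below 0.3 rad and linear speed of block_a below 0.02 m/s)))); the robot touches nothing.
It fails at once if a block falls or is flung into the lane faster than 1.4 m/s (a drop from about 10 cm) ((y of block_a in the frame of lane between -0.31 and 0.03 m and x of block_a in the frame of lane between -0.06 and 0.06 m and z of block_a in the frame of lane between -0.02 and 0.15 m and linear speed of block_a above 1.4 m/s) or (y of block_b in the frame of lane between -0.31 and 0.03 m and x of block_b in the frame of lane between -0.06 and 0.06 m and z of block_b in the frame of lane between -0.02 and 0.15 m and linear speed of block_b above 1.4 m/s)).
It also fails if it takes over 58 s, if anything falls off the work surface, if the arm or the gripper's body presses on something with over 40 N, if the wrist force passes 120 N, or if a joint passes its speed limit or range.

### The arm

A 6-joint arm with a two-finger parallel gripper is mounted at the origin on the work surface. World frame = base frame: x ahead of the robot, y to its left, z up, the work surface at z = 0. Lengths are in m, angles in rad, forces in N, time in s.
With the tool pointing down it reaches from about 0.35 to 0.975 m from the base axis. Payload 4.9 kg.
Tool frame: the origin (TCP) lies midway between the tips of the shut fingers; the grasp point (between the pads) lies 19 mm behind it; z points along the fingers, y is the direction in which the jaws open and shut (so a half turn about z gives the same grasp; the last joint's range is limited). The gripper opens to 85 mm and grips with 20 to 120 N. Pads are 22 mm wide; open, the fingers measure 114 mm over their backs; the gripper's body (76 mm by 85 mm) begins 54 mm behind the grasp point. The pads swing forward as they close: fully open they stand 13 mm farther back than shut.
Start: joints at [-1.281, 0.053, 1.613, -0, 1.476, -0.119], TCP at [0.248, -0.573, 0.231] pointing down, gripper open.
Joint ranges: [-3.01, 3.01], [-1.01, 2.22], [0.06, 2.58], [-1.02, 4.17], [0.09, 2.62], [-3.14, 3.14]. Speed limits (rad/s): [2.57, 2.57, 3.14, 3.14, 3.14, 3.14].

### API

Orientations are given as [roll, pitch, yaw] about the fixed x, y, z axes, in that order (R = Rz(yaw) Ry(pitch) Rx(roll)).
In Python, from station import r gives the robot as it stands.
- The arm moves only by the tool move_arm, never from a script. Its arguments are lists of equal length, an entry for each row: "translation": the shift along the tool's x, y, z in mm, a list of three; "rotation": the turn, a rotation vector about the tool's x, y, z in rad, a list of three; "claw": the opening, from 0 (shut) to 1 (fully open). In form: {"translation": [[x, y, z], ...], "rotation": [[wx, wy, wz], ...], "claw": [claw, ...]}. A call has 1 to 20 rows; each row shifts and turns the pose as measured when the row begins, along the tool's axes as they then stand; what a row does not reach is not made up. A row lasts 1/12 s, in which the tool goes at most 41.7 mm and 7.16 degrees, less where a joint would pass 70% of its speed; a pose out of reach is approached as far as the arm can. A call with a gripper value outside its range is refused whole. The fingers move at their own pace and stop on an object; "squeeze" is the grip in N (left out, the last holds). Time passes only in rows, so rows that do not move let the fingers close. It gives the time, the measured TCP pose, the force and the opening at its end, in the units of the state.
- r.read_state(): the state, without advancing time (a new reading comes with each control period).
- r.read_camera(name): name is "side" or "top"; returns the picture (400x640x3 uint8, red, green, blue); there is no depth.
- r.camera_params(name): a dict with "vertical_fov" (degrees; the focal length in pixels is half the picture's height over the tangent of half this angle, whatever the lens; pixels are square), "cx", "cy" (the principal point, pixels), "k1" (the pictures are not rectified: a ray, as slopes to the right and down, at radius r is drawn at 1 + k1 r^2 times it, then the intrinsics apply), "extrinsics" (4x4, takes a point from camera to world coordinates). Camera axes: x right, y down, z forward; pixel columns grow to the right and rows downward; lengths in m; the calibration is good to about 2 mm. A picture is of the moment at which its call begins. camera_params takes no time and is no camera call.
- r.finish_job(): hands the job in, once; it reports no verdict.
Trained networks look in the newest picture that a camera, given by its name, has taken for a name from the list of things; names that differ only in an ending like _2 or _b are one class to them, and where a whole thing is asked for, a point or a joint stands for the part that bears it (a point fixed in the world has none). Each returns a list of dicts, best first, with "score" (0 to 1); they miss things now and then, are a little off and sometimes report something else, mostly with a low value. They report only what shows in the picture. A call takes as long as a camera call. They do not tell look-alikes from the thing itself.
- r.look_for(camera, target): "at" ([column, row] in pixels, amid what is visible of it).
- r.spot_point(camera, target): "at" ([column, row] in pixels: a listed point, or the origin of a listed thing).
The state is a dict: "clock": time; "joints": joint angles; "dq": joint speeds; "tau": joint torques, N m; "tool_pos": TCP position; "eef_rot": TCP orientation; "force": force on the tool from outside, world axes, zero at the start; "torque": the same for the moment, N m; "grip_width": finger opening in m.
Only numpy, scipy, OpenCV 4.12 (cv2) and the standard library are available. Lean on these libraries where they do the work, as an engineer would, in place of code of your own. Each camera call takes 0.05 s, during which the arm holds its last target.

## Working session

There is one attempt and no reset: what is moved stays moved. The work goes in short steps, Python scripts to look and compute and a tool call to move; the robot and the scene stay as the last step left them, time stands still between calls to the robot, and variables do not carry over. Pictures are saved under pics/ and viewed, and the job is handed in when it is done.

Besides the shell and the picture viewer there is one more tool, called after "Emit:" by a JSON object that holds its "method" and its "body". move_arm: Moves the arm, as the interface text tells. Its arguments: {"type":"object","properties":{"translation":{"type":"array","items":{"type":"array","items":{"type":"number"}}},"rotation":{"type":"array","items":{"type":"array","items":{"type":"number"}}},"claw":{"type":"array","items":{"type":"number"}},"squeeze":{"type":"number"}},"required":["translation","rotation","claw"]}

```bash
ls; mkdir -p pics; python3 - <<'E'
from station import r
import cv2
print(r.read_state())
for c in("side","top"):
    im=r.read_camera(c); cv2.imwrite(f"pics/{c}0.png",im[:,:,::-1])
    print(c,r.camera_params(c))
    for t in("block_a","lane"): print(t,r.look_for(c,t),r.spot_point(c,t))
    print(r.spot_point(c,"lane_mouth"))
E
```

```text
pics
{'clock': 0.0, 'joints': array([-1.28101039e+00,  5.33744087e-02,  1.61427443e+00,  3.04986424e-05,
        1.47602570e+00, -1.19013532e-01]), 'dq': array([-5.67074623e-05,  3.06157764e-04,  1.95651815e-03, -3.80574556e-04,
       -1.72739610e-04, -2.46167257e-03]), 'tau': array([-1.39330554e-03, -3.93690240e+01, -3.70173025e+01, -1.85120784e-04,
        7.13565300e-03,  4.01274235e-06]), 'tool_pos': array([ 0.24826429, -0.57289976,  0.23006384]), 'eef_rot': array([-3.13952911e+00, -2.77328106e-04,  4.08796264e-01]), 'force': array([-0.00898709, -0.44801814, -0.53136448]), 'torque': array([ 0.01922414, -0.00787807,  0.03765336]), 'grip_width': 0.0854896036516286}
side {'vertical_fov': 42.83323145069558, 'cx': 315.022186915489, 'cy': 211.6384259181655, 'k1': 0.02595129264902467, 'extrinsics': array([[-0.97477527, -0.11128219,  0.19346692,  0.26226897],
       [-0.22311831,  0.50763413, -0.83218136,  0.8928064 ],
       [-0.00560345, -0.85435582, -0.51965829,  0.66342449],
       [ 0.        ,  0.        ,  0.        ,  1.        ]])}
block_a [{'at': [347.4, 206.4], 'score': 0.98}
[... 486 characters left out ...]
rinsics': array([[ 0.02813409, -0.98493561,  0.17061746,  0.30886684],
       [-0.99903441, -0.0219434 ,  0.03806228, -0.04385212],
       [-0.03374496, -0.17152357, -0.98460192,  0.98941725],
       [ 0.        ,  0.        ,  0.        ,  1.        ]])}
block_a [{'at': [463.3, 206.0], 'score': 0.98}, {'at': [484.1, 261.0], 'score': 0.91}, {'at': [440.1, 259.8], 'score': 0.84}, {'at': [397.5, 217.2], 'score': 0.7}] [{'at': [397.6, 217.5], 'score': 0.86}, {'at': [476.4, 260.6], 'score': 0.65}, {'at': [460.0, 208.1], 'score': 0.6}, {'at': [436.5, 260.2], 'score': 0.56}]
lane [{'at': [251.3, 167.5], 'score': 0.85}] [{'at': [201.6, 168.4], 'score': 0.63}]
[{'at': [280.5, 167.5], 'score': 0.59}]
```

View pics/side0.png

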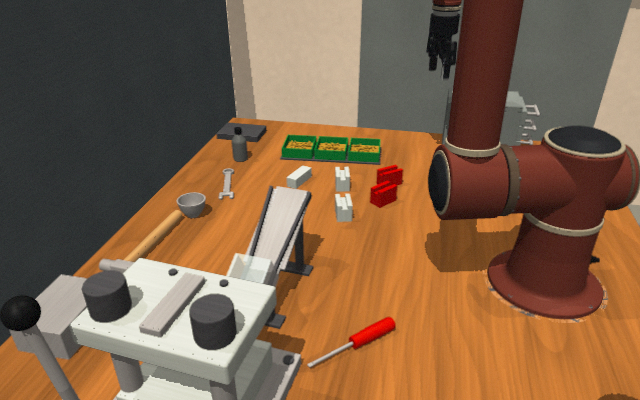

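View pics/top0.png

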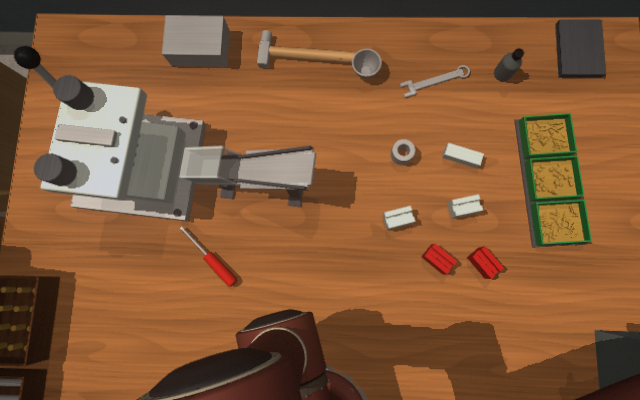

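```bash
python3 - <<'E'
import cv2
a=cv2.imread("pics/top0.png")
cv2.imwrite("pics/top0c.png",cv2.resize(a[180:290,380:530],None,fx=5,fy=5,interpolation=cv2.INTER_CUBIC))
cv2.imwrite("pics/top0l.png",cv2.resize(a[110:220,170:330],None,fx=5,fy=5,interpolation=cv2.INTER_CUBIC))
E
```

```text
(no output)
```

View pics/top0c.png

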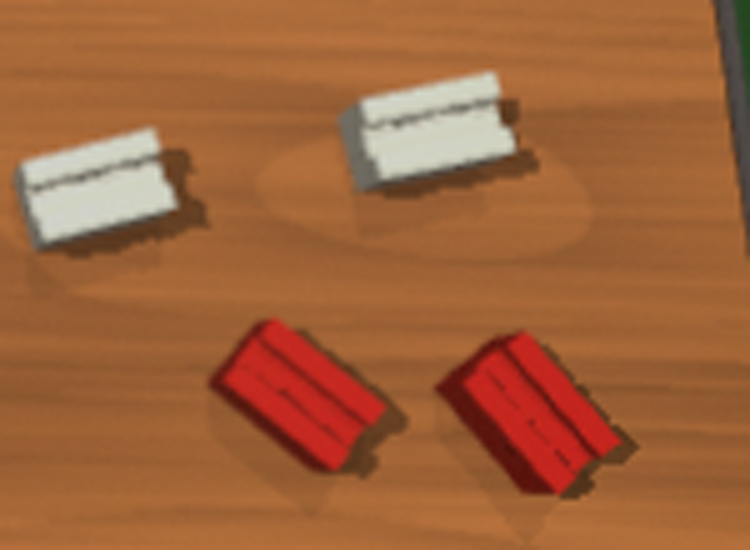

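View pics/top0l.png

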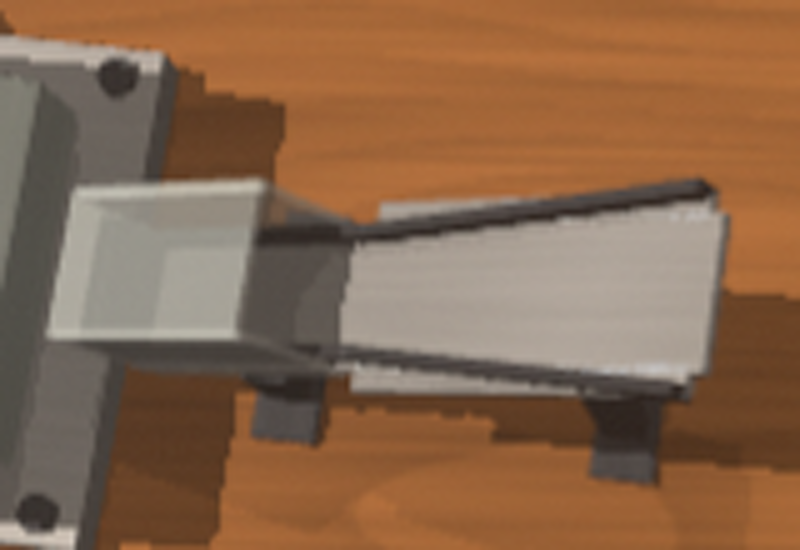

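The grooved bare-aluminium blocks are at top (398,217) and (466,206). In the side view they are at (344,207) and (343,181). The red ones at (440,259) and (486,262), the plain bar at (464,155) and the bush at (403,150) are excluded. The crop shows a groove in both pale blocks. The lane's open end is at about (312,168), with its guard at (202,163).

```bash
cat > h.py <<'E'
import numpy as np,cv2
from scipy.spatial.transform import Rotation as R
from scipy.optimize import least_squares
from station import r
def cam(n):
    p=r.camera_params(n); f=200/np.tan(np.radians(p["vertical_fov"]/2)); return f,p["cx"],p["cy"],p["k1"],np.array(p["extrinsics"])
def proj(n,P):
    f,cx,cy,k,E=cam(n); P=np.atleast_2d(P); q=(P-E[:3,3])@E[:3,:3]
    s=q[:,:2]/q[:,2:]; rr=(s**2).sum(1,keepdims=True); s=s*(1+k*rr); return s*f+[cx,cy]
def ray(n,uv):
    f,cx,cy,k,E=cam(n); d=(np.array(uv,float)-[cx,cy])/f; s=d.copy()
    for _ in range(10): s=d/(1+k*(s**2).sum())
    return E[:3,3],E[:3,:3]@np.array([s[0],s[1],1])
def atz(n,uv,z):
    o,d=ray(n,uv); return o+d*(z-o[2])/d[2]
def lanepose(p):  # x,y,yaw of downhill dir
    a=np.radians(27); yd=np.array([np.cos(p[2])*np.cos(a),np.sin(p[2])*np.cos(a),-np.sin(a)])
    zd=np.array([np.cos(p[2])*np.sin(a),np.sin(p[2])*np.sin(a),np.cos(a)]); xd=np.cross(yd,zd)
    T=np.eye(4); T[:3,:3]=np.c_[xd,yd,zd]; T[:3,3]=[p[0],p[1],.03]; return T
E
python3 - <<'E'
from h import *
im=cv2.imread("pics/top0.png"); g=im.min(2)
for c in((398,217),(466,206)):
    x,y=c; 
    m=np.zeros_like(g); m[y-17:y+17,x-22:x+22]=(g[y-17:y+17,x-22:x+22]>150)
    m=cv2.morphologyEx(m,cv2.MORPH_CLOSE,np.ones((3,3)))
    cs=max(cv2.findContours(m,0,1)[0],key=cv2.contourArea)
    w=np.array([atz("top",q,.044)[:2]*1000 for q in cs[:,0]],np.float32)
    print(c,cv2.minAreaRect(w)); print(cv2.minAreaRect(cs))
for a,b in(((398,217),(342,214.5)),((460,208),(343.4,186.2))):
    print(atz("top",a,0.02),atz("side",b,0.0))
s=cv2.imread("pics/side0.png")
cv2.imwrite("pics/side0l.png",cv2.resize(s[175:300,210:330],None,fx=4.8,fy=4.8,interpolation=cv2.INTER_CUBIC))
cv2.imwrite("pics/side0b.png",cv2.resize(s[155:235,280:420],None,fx=5.5,fy=5.5,interpolation=cv2.INTER_CUBIC))
print(atz("top",(170+715/5,110+205/5),.166),atz("top",(170+692/5,110+380/5),.166))
E
```

```text
(398, 217) ((439.3944091796875, -166.69635009765625), (35.30653381347656, 60.56367492675781), 14.87106990814209)
((398.88238525390625, 216.52944946289062), (16.00735092163086, 27.649059295654297), 75.96376037597656)
(466, 206) ((468.9734191894531, -314.2388000488281), (35.366180419921875, 61.9050407409668), 12.81983757019043)
((466.7692565917969, 204.84617614746094), (16.08152198791504, 28.632951736450195), 78.69007110595703)
[ 0.44182938 -0.16797018  0.02      ] [ 0.44087651 -0.17061737  0.        ]
[ 0.46556094 -0.30644033  0.02      ] [ 0.46347864 -0.31620311  0.        ]
[0.54967947 0.01816093 0.166     ] [0.4787542 0.0247853 0.166    ]
```

View pics/side0l.png

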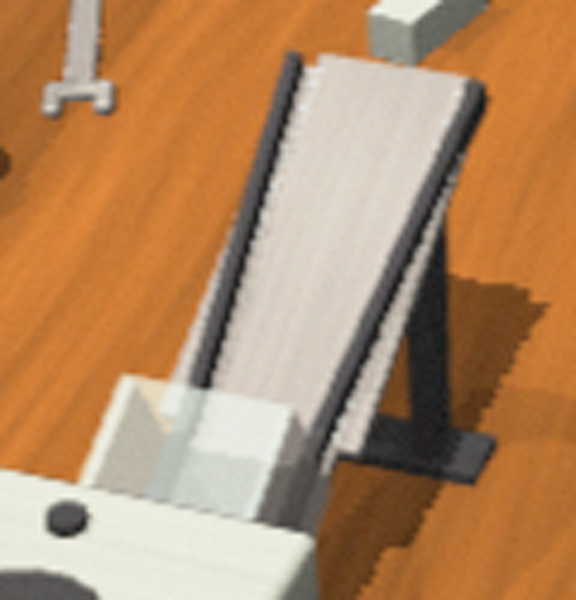

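View pics/side0b.png

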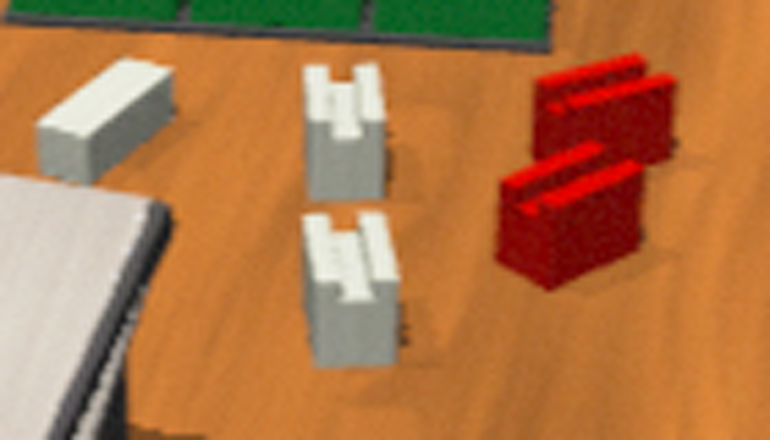

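```bash
cat > fit.py <<'E'
from h import *
# lane coords as function of (wg, wp)
T=lambda a,b:(170+a/5,110+b/5)
S=lambda a,b:(210+a/4.8,175+b/4.8)
obs=[("top",T(265,180),('g',1,-110,60)),("top",T(240,337),('g',-1,-110,60)),("top",T(75,187),('g',1,0,60)),("top",T(48,337),('g',-1,0,60)),
("top",T(728,215),('p',1,-300,0)),("top",T(708,375),('p',-1,-300,0)),
("top",T(355,240),('r',24,-125,10)),("top",T(335,350),('r',-24,-125,10)),
("side",S(122,377),('g',1,-110,60)),("side",S(300,407),('g',-1,-110,60)),
("side",S(318,57),('p',1,-300,0)),("side",S(470,75),('p',-1,-300,0))]
def pts(p):
    T_=lanepose(p); L=[]
    for _,_,(k,s,y,z) in obs:
        x=s*p[3] if k=='g' else s*p[4] if k=='p' else s/1000
        L.append(T_[:3,:3]@[x,y/1000,z/1000]+T_[:3,3])
    return L
def res(p): return np.concatenate([proj(n,P)[0]-uv for (n,uv,_),P in zip(obs,pts(p))])
s=least_squares(res,[.5,.3,np.pi/2,.03,.038],loss='soft_l1',x_scale=[.1,.1,.1,.01,.01])
p=s.x; print(p, np.degrees(p[2])); print(res(p).reshape(-1,2).round(1))
T_=lanepose(p); print("mouth",T_@[0,-.22,0,1])
np.save("lane.npy",p[:3])
for n in("top","side"):
    im=cv2.resize(cv2.imread(f"pics/{n}0.png"),None,fx=4,fy=4,interpolation=cv2.INTER_CUBIC)
    def line(a,b,c):
        q=[proj(n,T_[:3,:3]@(np.array(v)/1000)+T_[:3,3])[0]*4+1.5 for v in(a,b)]
        cv2.line(im,tuple(map(int,q[0])),tuple(map(int,q[1])),c,1)
    for sx in(1,-1):
        line((24*sx,0,10),(24*sx,-125,10),(0,0,255)); line((24*sx,-125,10),(38*sx,-290,10),(0,0,255));line((24*sx,-125,0),(38*sx,-290,0),(255,0,0))
        line((p[3]*1e3*sx,0,60),(p[3]*1e3*sx,-110,60),(0,160,0))
    line((-40,-300,0),(40,-300,0),(255,0,0));line((-p[3]*1e3,-110,60),(p[3]*1e3,-110,60),(0,160,0));line((-p[3]*1e3,0,60),(p[3]*1e3,0,60),(0,160,0))
    line((-10,-220,0),(10,-220,0),(255,0,255));line((0,-210,0),(0,-230,0),(255,0,255))
    x0,y0=(170,120) if n=="top" else (205,175)
    cv2.imwrite(f"pics/fit_{n}.png",im[y0*4:(y0+110)*4,x0*4:(x0+155)*4])
E
python3 fit.py; python3 -c "
import cv2,numpy as np
cv2.imwrite('pics/fit.png',np.vstack([cv2.imread('pics/fit_top.png')[:300],cv2.imread('pics/fit_side.png')[:300]]))"
```

```text
[0.53889754 0.28301937 1.47448808 0.03431743 0.03325354] 84.48194382403578
[[-0.6  0.1]
 [-1.1  0.7]
 [-0.1  0.4]
 [-0.3  0.7]
 [-0.4 -0.3]
 [-0.8  0.4]
 [ 1.8 -0.3]
 [ 2.3 -0.7]
 [ 0.  -1.2]
 [-1.2 -0.3]
 [ 0.7 -1.1]
 [-0.3 -0.1]]
mouth [0.52004823 0.08790631 0.12987791 1.        ]
```

View pics/fit.png

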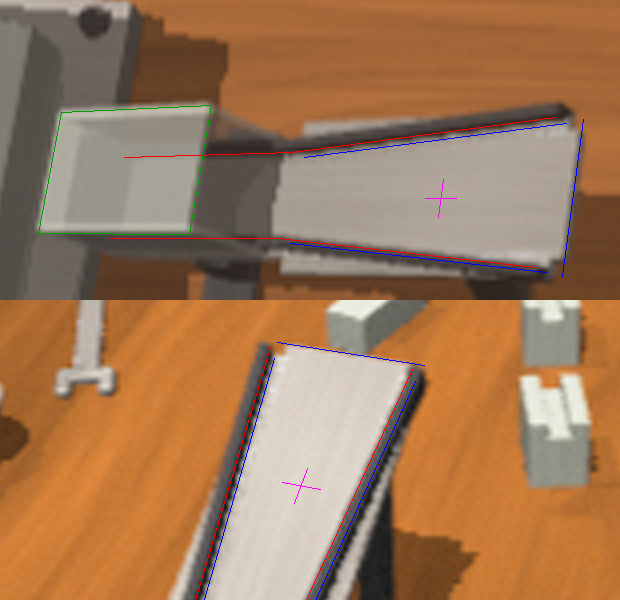

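```bash
cat > plan.py <<'E'
from h import *
from math import radians as rad
DOWN=lambda yaw:(R.from_euler('z',yaw)*R.from_euler('x',np.pi)).as_matrix()
def plan(goal,Rg,n=None):
    s=r.read_state(); p=np.array(s["tool_pos"])*1000; R0=R.from_euler('xyz',s["eef_rot"])
    w=(R0.inv()*R.from_matrix(Rg)).as_rotvec(); d=np.array(goal)*1000-p
    m=max(np.linalg.norm(d)/38,np.degrees(np.linalg.norm(w))/6.5); N=n or max(1,int(np.ceil(m)))
    print("t",s["clock"],"err mm",d.round(1),"tool",(R0.inv().apply(d)).round(1),"rot",w.round(3),"N",N,"min",round(m,1),"q",s["joints"].round(2),"w",s["grip_width"],"F",s["force"].round(1))
    tr=[]
    for i in range(N):
        tr.append(((R0*R.from_rotvec(w*i/N)).inv().apply(d/N)).round(0 if N>1 else 1).tolist())
    print(tr); print((w/N).round(3).tolist())
LT=lanepose(np.load("lane.npy"))
def lane(y,z,x=0): return (LT@[x,y,z,1])[:3]
LR=np.c_[LT[:3,1],LT[:3,0],-LT[:3,2]]
E
python3 -c "
from plan import *
plan([.4394,-.1667,.10],DOWN(rad(104.9)))"
```

```text
t 0.6 err mm [ 190.9  406.8 -131.3] tool [ 336.9 -297.4  131.3] rot [ 0.     0.    -1.422] N 13 min 12.5 q [-1.28  0.05  1.61 -0.    1.48 -0.12] w 0.08552120867219826 F [-0.8 -0.5  0.6]
[[26.0, -23.0, 10.0], [28.0, -20.0, 10.0], [30.0, -17.0, 10.0], [32.0, -13.0, 10.0], [33.0, -10.0, 10.0], [34.0, -6.0, 10.0], [34.0, -2.0, 10.0], [35.0, 1.0, 10.0], [34.0, 5.0, 10.0], [33.0, 9.0, 10.0], [32.0, 13.0, 10.0], [31.0, 16.0, 10.0], [29.0, 19.0, 10.0]]
[0.0, 0.0, -0.109]
```

Emit:
{"method": "move_arm", "body": {"translation": [[26, -23, 10], [28, -20, 10], [30, -17, 10], [32, -13, 10], [33, -10, 10], [34, -6, 10], [34, -2, 10], [35, 1, 10], [34, 5, 10], [33, 9, 10], [32, 13, 10], [31, 16, 10], [29, 19, 10], [0, 0, 0]], "rotation": [[0, 0, -0.109], [0, 0, -0.109], [0, 0, -0.109], [0, 0, -0.109], [0, 0, -0.109], [0, 0, -0.109], [0, 0, -0.109], [0, 0, -0.109], [0, 0, -0.109], [0, 0, -0.109], [0, 0, -0.109], [0, 0, -0.109], [0, 0, -0.109], [0, 0, 0]], "claw": [1, 1, 1, 1, 1, 1, 1, 1, 1, 1, 1, 1, 1, 1]}}

```text
clock: 1.77
tool_pos: [0.4345, -0.1495, 0.0966]
eef_rot: [3.139, 0.012, 1.891]
force: [0.7, 0.4, -1.0]
grip_width: 0.0851
```

```bash
python3 -c "
from plan import *
plan([.4394,-.1667,.08],DOWN(rad(104.9)))
cv2.imwrite('pics/t1.png',r.read_camera('top')[:,:,::-1][120:300,330:560].repeat(3,0).repeat(3,1))"
```

```text
t 1.7667 err mm [  4.9 -17.2 -16.6] tool [-17.7  -0.8  16.8] rot [0.003 0.012 0.06 ] N 1 min 0.6 q [-0.49 -0.24  2.12 -0.01  1.25 -0.81] w 0.08510421423093892 F [ 0.7  0.4 -1. ]
[[-17.7, -0.8, 16.8]]
[0.003, 0.012, 0.06]
```

View pics/t1.png

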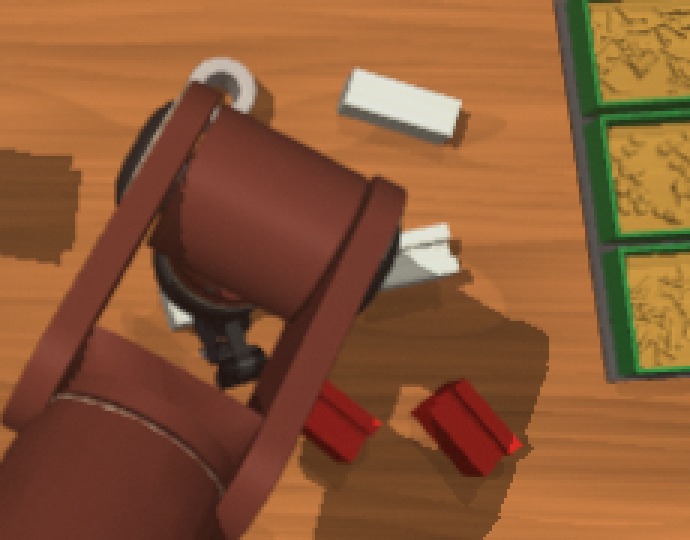

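Emit:
{"method": "move_arm", "body": {"translation": [[-9, 0, 8], [-9, -1, 8], [0, 0, 0]], "rotation": [[0.003, 0.012, 0.04], [0, 0, 0.02], [0, 0, 0]], "claw": [1, 1, 1]}}

```text
clock: 2.07
tool_pos: [0.44, -0.1707, 0.0828]
eef_rot: [3.14, 0.006, 1.825]
force: [-0.3, 0.4, 0.3]
grip_width: 0.0855
```

```bash
python3 -c "
from plan import *
plan([.4394,-.1667,.014],DOWN(rad(104.9)))"
```

```text
t 2.0667 err mm [ -0.6   4.  -68.8] tool [ 4.4  0.3 68.8] rot [ 0.002  0.006 -0.006] N 2 min 1.8 q [-0.53 -0.18  2.1  -0.    1.22 -0.78] w 0.08548799429658512 F [-0.3  0.4  0.3]
[[2.0, 0.0, 34.0], [2.0, 0.0, 34.0]]
[0.001, 0.003, -0.003]
```

Emit:
{"method": "move_arm", "body": {"translation": [[2, 0, 20], [1, 0, 20], [1, 0, 20], [0, 0, 12], [0, 0, 2], [0, 0, 0]], "rotation": [[0.002, 0.006, -0.006], [0, 0, 0], [0, 0, 0], [0, 0, 0], [0, 0, 0], [0, 0, 0]], "claw": [1, 1, 1, 1, 1, 1]}}

```text
clock: 2.57
tool_pos: [0.4403, -0.1753, 0.0101]
eef_rot: [3.137, 0.006, 1.82]
force: [-0.5, -0.8, 0.2]
grip_width: 0.0857
```

```bash
python3 -c "
from plan import *
plan([.4394,-.1667,.009],DOWN(rad(104.9)))
cv2.imwrite('pics/s2.png',cv2.resize(r.read_camera('side')[:,:,::-1][130:260,270:420],None,fx=5,fy=4.6))"
```

```text
t 2.5667 err mm [-0.9  8.6 -1.1] tool [8.6 1.3 1.1] rot [ 0.004  0.006 -0.011] N 1 min 0.2 q [-0.54 -0.06  2.12 -0.    1.07 -0.78] w 0.08570069282652581 F [-0.5 -0.8  0.2]
[[8.6, 1.3, 1.1]]
[0.004, 0.006, -0.011]
```

View pics/s2.png

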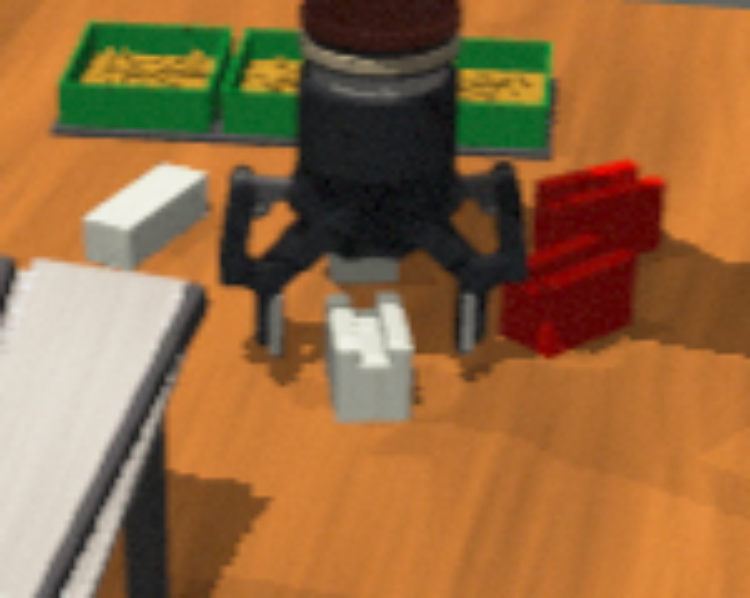

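Emit:
{"method": "move_arm", "body": {"translation": [[5, 1, 0.5], [4, 0, 0.5], [0, 0, 0]], "rotation": [[0.004, 0.006, -0.011], [0, 0, 0], [0, 0, 0]], "claw": [1, 1, 1]}}

```text
clock: 2.87
tool_pos: [0.4406, -0.1677, 0.0123]
eef_rot: [3.138, 0.003, 1.83]
force: [0.1, 1.0, -0.4]
grip_width: 0.0856
```

```bash
python3 -c "
from plan import *
plan([.4394,-.1667,.009],DOWN(rad(104.9)))"
```

```text
t 2.8667 err mm [-1.2  1.  -3.3] tool [ 1.3 -0.9  3.3] rot [ 0.004  0.003 -0.001] N 1 min 0.1 q [-0.52 -0.07  2.13  0.    1.08 -0.78] w 0.08558549508099869 F [ 0.1  1.  -0.4]
[[1.3, -0.9, 3.3]]
[0.004, 0.003, -0.001]
```

Now close.

Emit:
{"method": "move_arm", "body": {"translation": [[1, -1, 3], [0, 0, 0], [0, 0, 0], [0, 0, 0], [0, 0, 0], [0, 0, 0], [0, 0, 0], [0, 0, 0]], "rotation": [[0.003, 0.003, 0], [0, 0, 0], [0, 0, 0], [0, 0, 0], [0, 0, 0], [0, 0, 0], [0, 0, 0], [0, 0, 0]], "claw": [0.9, 0.2, 0.2, 0.2, 0.2, 0.2, 0.2, 0.2], "squeeze": 50}}

```text
clock: 3.53
tool_pos: [0.4411, -0.1672, 0.0115]
eef_rot: [3.138, 0.003, 1.831]
force: [0.0, 0.7, 0.5]
grip_width: 0.0354
```

```bash
python3 -c "
from plan import *
plan([.4394,-.1667,.009],DOWN(rad(104.9)))
cv2.imwrite('pics/s3.png',cv2.resize(r.read_camera('side')[:,:,::-1][130:260,270:420],None,fx=5,fy=4.6))"
```

```text
t 3.5333 err mm [-1.7  0.5 -2.5] tool [ 0.9 -1.5  2.5] rot [0.003 0.003 0.   ] N 1 min 0.1 q [-0.52 -0.07  2.13  0.    1.07 -0.78] w 0.03542480074289508 F [0.  0.7 0.5]
[[0.9, -1.5, 2.5]]
[0.003, 0.003, 0.0]
```

View pics/s3.png

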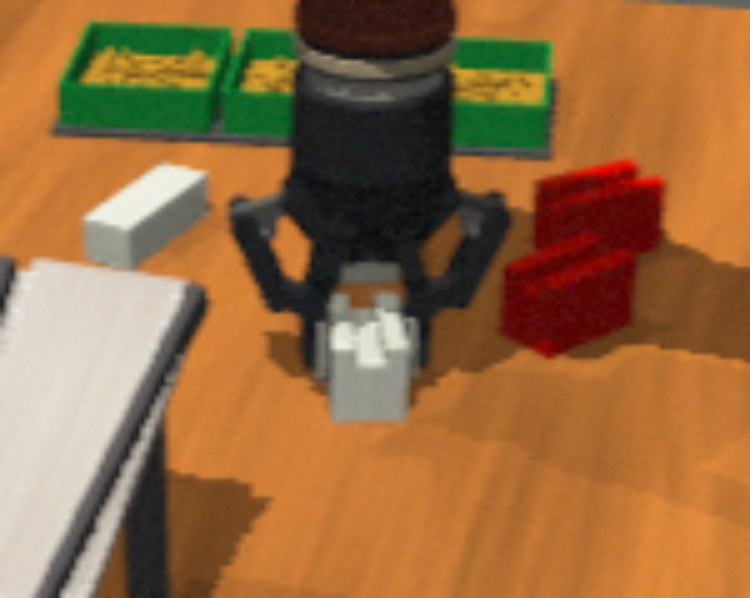

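Emit:
{"method": "move_arm", "body": {"translation": [[0, 0, -10], [0, 0, -25], [0, 0, -35], [0, 0, -35], [0, 0, -35], [0, 0, -35], [0, 0, -35], [0, 0, -20], [0, 0, -8], [0, 0, 0]], "rotation": [[0, 0, 0], [0, 0, 0], [0, 0, 0], [0, 0, 0], [0, 0, 0], [0, 0, 0], [0, 0, 0], [0, 0, 0], [0, 0, 0], [0, 0, 0]], "claw": [0.2, 0.2, 0.2, 0.2, 0.2, 0.2, 0.2, 0.2, 0.2, 0.2]}}

```text
clock: 4.42
tool_pos: [0.4345, -0.1636, 0.2578]
eef_rot: [-3.134, -0.008, 1.831]
force: [-0.0, -0.0, -2.2]
grip_width: 0.0352
```

```bash
python3 -c "
from plan import *
print(lane(-.22,.1))
plan(lane(-.22,.1),LR,14)"
```

```text
[0.52441377 0.13309498 0.21897856]
t 4.4167 err mm [ 89.9 296.6 -38.9] tool [263.2 163.5  39.7] rot [ 0.076 -0.472  0.352] N 14 min 8.2 q [-0.52 -0.35  1.93  0.    1.57 -0.78] w 0.035245011307599786 F [-0.  -0.  -2.2]
[[19.0, 12.0, 3.0], [19.0, 11.0, 2.0], [20.0, 11.0, 1.0], [20.0, 10.0, 1.0], [20.0, 10.0, -0.0], [20.0, 9.0, -1.0], [20.0, 9.0, -1.0], [21.0, 8.0, -2.0], [21.0, 8.0, -3.0], [21.0, 7.0, -4.0], [21.0, 7.0, -4.0], [21.0, 6.0, -5.0], [21.0, 5.0, -6.0], [21.0, 5.0, -7.0]]
[0.005, -0.034, 0.025]
```

Emit:
{"method": "move_arm", "body": {"translation": [[19, 12, 3], [19, 11, 2], [20, 11, 1], [20, 10, 1], [20, 10, 0], [20, 9, -1], [20, 9, -1], [21, 8, -2], [21, 8, -3], [21, 7, -4], [21, 7, -4], [21, 6, -5], [15, 4, -4], [8, 2, -2], [0, 0, 0], [0, 0, 0]], "rotation": [[0.005, -0.034, 0.025], [0.005, -0.034, 0.025], [0.005, -0.034, 0.025], [0.005, -0.034, 0.025], [0.005, -0.034, 0.025], [0.005, -0.034, 0.025], [0.005, -0.034, 0.025], [0.005, -0.034, 0.025], [0.005, -0.034, 0.025], [0.005, -0.034, 0.025], [0.005, -0.034, 0.025], [0.005, -0.034, 0.025], [0.005, -0.034, 0.025], [0.005, -0.034, 0.025], [0, 0, 0], [0, 0, 0]], "claw": [0.2, 0.2, 0.2, 0.2, 0.2, 0.2, 0.2, 0.2, 0.2, 0.2, 0.2, 0.2, 0.2, 0.2, 0.2, 0.2]}}

```text
clock: 5.75
tool_pos: [0.5066, 0.1261, 0.177]
eef_rot: [-3.097, 0.502, 1.48]
force: [0.3, 0.1, -2.7]
grip_width: 0.0356
```

```bash
python3 -c "
from plan import *
plan(lane(-.22,.04),LR,5)"
```

```text
t 5.75 err mm [ 15.2 -20.1 -11.4] tool [-10.8  17.8  18.2] rot [-0.042  0.03   0.005] N 5 min 0.7 q [ 0.33  0.04  1.78 -0.43  1.58  0.48] w 0.03564959448881256 F [ 0.3  0.1 -2.7]
[[-2.0, 4.0, 4.0], [-2.0, 4.0, 4.0], [-2.0, 3.0, 4.0], [-2.0, 3.0, 4.0], [-2.0, 3.0, 4.0]]
[-0.008, 0.006, 0.001]
```

Emit:
{"method": "move_arm", "body": {"translation": [[-4, 6, 3], [-4, 6, 4], [-3, 5, 5], [0, 1, 0], [0, 0, 0]], "rotation": [[-0.02, 0.015, 0.002], [-0.02, 0.015, 0.002], [0, 0, 0], [0, 0, 0], [0, 0, 0]], "claw": [0.2, 0.2, 0.2, 0.2, 0.2]}}

```text
clock: 6.17
tool_pos: [0.5193, 0.105, 0.1653]
eef_rot: [-3.129, 0.471, 1.48]
force: [0.2, -0.7, -2.3]
grip_width: 0.0353
```

```bash
python3 -c "
from plan import *
plan(lane(-.22,.0115),LR,5)
for n,(y,x) in dict(top=(100,200),side=(130,220)).items(): cv2.imwrite(f'pics/{n}4.png',cv2.resize(r.read_camera(n)[:,:,::-1][y:y+130,x:x+150],None,fx=4.5,fy=4.5))"
```

```text
t 6.1667 err mm [  1.2 -11.8 -25.2] tool [ 1.   2.7 27.7] rot [-0.01  -0.     0.005] N 5 min 0.7 q [ 0.28  0.03  1.8  -0.43  1.51  0.44] w 0.035330982343085376 F [ 0.2 -0.7 -2.3]
[[0.0, 1.0, 6.0], [0.0, 1.0, 6.0], [0.0, 1.0, 6.0], [0.0, 0.0, 6.0], [0.0, 0.0, 6.0]]
[-0.002, -0.0, 0.001]
```

View pics/side4.png

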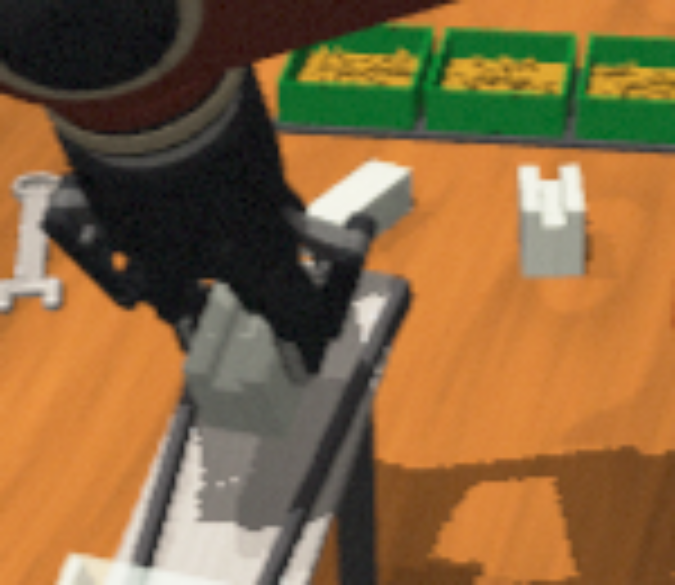

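View pics/top4.png

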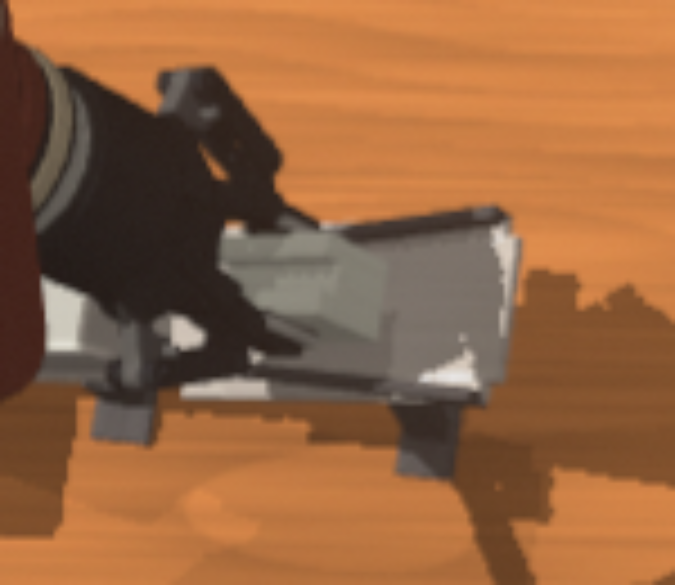

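The block hangs groove up over the lane, in line with it and centred between the rails. I'll lower it.

Emit:
{"method": "move_arm", "body": {"translation": [[0, 2, 7], [0, 1, 7], [0, 0, 6], [0, 0, 2], [0, 0, 0]], "rotation": [[-0.008, 0, 0.004], [0, 0, 0], [0, 0, 0], [0, 0, 0], [0, 0, 0]], "claw": [0.2, 0.2, 0.2, 0.2, 0.2]}}

```text
clock: 6.68
tool_pos: [0.5214, 0.0945, 0.144]
eef_rot: [-3.14, 0.47, 1.476]
force: [0.0, 0.8, -2.0]
grip_width: 0.0355
```

```bash
python3 -c "
from plan import *
plan(lane(-.22,.0115),LR,1)"
```

```text
t 6.6833 err mm [-0.8 -1.4 -3.8] tool [ 0.4 -0.7  4.1] rot [-0.001 -0.001  0.001] N 1 min 0.1 q [ 0.26  0.04  1.83 -0.44  1.46  0.45] w 0.035534229165881184 F [ 0.   0.8 -2. ]
[[0.4, -0.7, 4.1]]
[-0.001, -0.001, 0.001]
```

Emit:
{"method": "move_arm", "body": {"translation": [[0, -1, 3], [0, 0, 2], [0, 0, 0]], "rotation": [[0, 0, 0], [0, 0, 0], [0, 0, 0]], "claw": [0.2, 0.2, 0.2]}}

```text
clock: 6.93
tool_pos: [0.5208, 0.0933, 0.1411]
eef_rot: [3.141, 0.469, 1.475]
force: [-0.7, -0.4, -2.5]
grip_width: 0.0353
```

```bash
python3 -c "
from plan import *
plan(lane(-.22,.0115),LR,1)
cv2.imwrite(f'pics/side5.png',cv2.resize(r.read_camera('side')[:,:,::-1][160:270,230:340],None,fx=5,fy=5))"
```

```text
t 6.9333 err mm [-0.3 -0.2 -1. ] tool [ 0.3 -0.3  1. ] rot [ 0.001 -0.002  0.   ] N 1 min 0.0 q [ 0.26  0.04  1.83 -0.44  1.45  0.45] w 0.03533733821614879 F [-0.7 -0.4 -2.5]
[[0.3, -0.3, 1.0]]
[0.001, -0.002, 0.0]
```

View pics/side5.png

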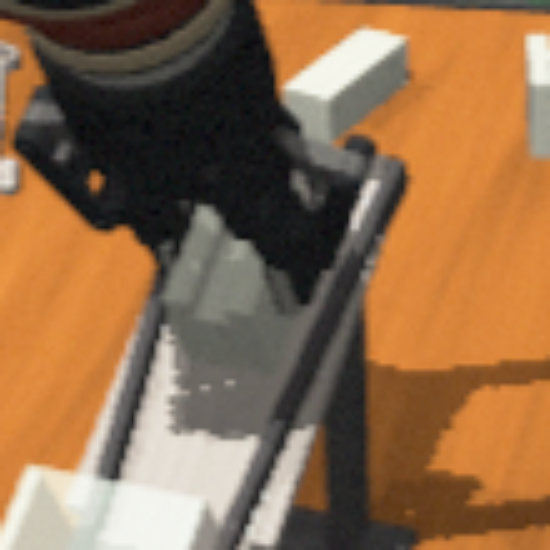

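Emit:
{"method": "move_arm", "body": {"translation": [[0, 0, 2], [0, 0, 2], [0, 0, 0]], "rotation": [[0, 0, 0], [0, 0, 0], [0, 0, 0]], "claw": [0.2, 0.2, 0.2]}}

```text
clock: 7.23
tool_pos: [0.5218, 0.0933, 0.1412]
eef_rot: [3.137, 0.467, 1.473]
force: [0.0, -1.2, -2.4]
grip_width: 0.0352
```

Emit:
{"method": "move_arm", "body": {"translation": [[0, 0, 4], [0, 0, 0]], "rotation": [[0, 0, 0], [0, 0, 0]], "claw": [0.2, 0.2]}}

```text
clock: 7.4
tool_pos: [0.5232, 0.0933, 0.1415]
eef_rot: [3.133, 0.464, 1.471]
force: [0.6, 0.1, -3.0]
grip_width: 0.0355
```

```bash
python3 -c "
from plan import *
plan(lane(-.22,.0115),LR,1)
print(r.read_state()['tau'],r.read_state()['torque'])
for n,(y,x) in dict(top=(110,220),side=(160,230)).items(): cv2.imwrite(f'pics/{n}6.png',cv2.resize(r.read_camera(n)[:,:,::-1][y:y+110,x:x+110],None,fx=5,fy=5,interpolation=cv2.INTER_CUBIC))"
```

```text
t 7.4 err mm [-2.7 -0.2 -1.4] tool [ 0.2 -2.7  1.4] rot [ 0.007 -0.008 -0.004] N 1 min 0.1 q [ 0.26  0.04  1.83 -0.44  1.45  0.45] w 0.03554186480382066 F [ 0.6  0.1 -3. ]
[[0.2, -2.7, 1.4]]
[0.007, -0.008, -0.004]
[ 2.21904111e-01 -3.73273230e+01 -3.54907787e+01 -1.48652807e+00
  8.34247805e-01  5.55605453e-03] [ 0.36194388 -0.02364423 -0.06159908]
```

View pics/side6.png

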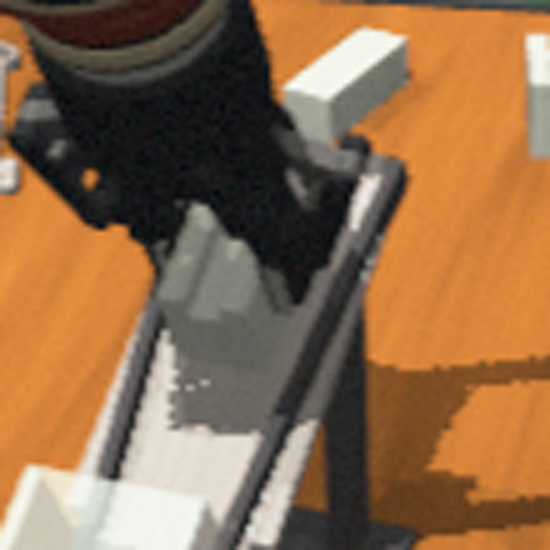

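View pics/top6.png

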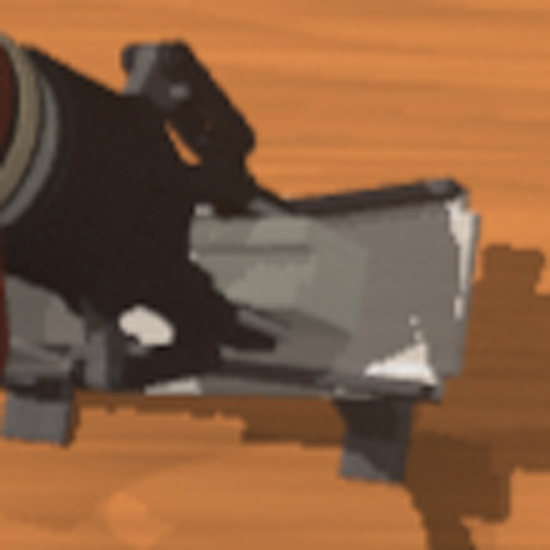

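Emit:
{"method": "move_arm", "body": {"translation": [[0, -4, 4], [0, -2, 4]], "rotation": [[0.008, -0.01, -0.005], [0, 0, 0]], "claw": [0.2, 0.2]}}

```text
clock: 7.67
tool_pos: [0.523, 0.0929, 0.1406]
eef_rot: [3.127, 0.467, 1.472]
force: [-6.1, 11.2, 16.6]
grip_width: 0.0354
```

```bash
python3 -c "
from plan import *
plan(lane(-.22,.0115),LR,1)"
```

```text
t 7.6667 err mm [-2.4  0.2 -0.4] tool [ 0.2 -2.5  0.4] rot [ 0.014 -0.004 -0.003] N 1 min 0.1 q [ 0.26  0.04  1.84 -0.45  1.44  0.45] w 0.035371748131045315 F [-6.1 11.2 16.6]
[[0.2, -2.5, 0.4]]
[0.014, -0.004, -0.003]
```

Contact shows about 22 N along the surface normal, so I'll release.

Emit:
{"method": "move_arm", "body": {"translation": [[0, 0, -1], [0, 0, 0], [0, 0, 0], [0, 0, 0], [0, 0, 0], [0, 0, 0]], "rotation": [[0, 0, 0], [0, 0, 0], [0, 0, 0], [0, 0, 0], [0, 0, 0], [0, 0, 0]], "claw": [0.25, 1, 1, 1, 1, 1]}}

```text
clock: 8.17
tool_pos: [0.5226, 0.0917, 0.1403]
eef_rot: [3.128, 0.471, 1.472]
force: [-0.9, 1.0, -0.5]
grip_width: 0.0852
```

```bash
python3 -c "
from plan import *
plan(lane(-.22,.0115),LR,1)
for n,(y,x) in dict(top=(110,170),side=(160,210)).items(): cv2.imwrite(f'pics/{n}7.png',cv2.resize(r.read_camera(n)[:,:,::-1][y:y+110,x:x+150],None,fx=4,fy=4,interpolation=cv2.INTER_CUBIC))"
```

```text
t 8.1667 err mm [-2.   1.4 -0.2] tool [ 1.1 -2.2 -0.4] rot [ 0.013 -0.    -0.002] N 1 min 0.1 q [ 0.26  0.04  1.84 -0.45  1.44  0.45] w 0.08518952950066673 F [-0.9  1.  -0.5]
[[1.1, -2.2, -0.4]]
[0.013, -0.0, -0.002]
```

View pics/side7.png

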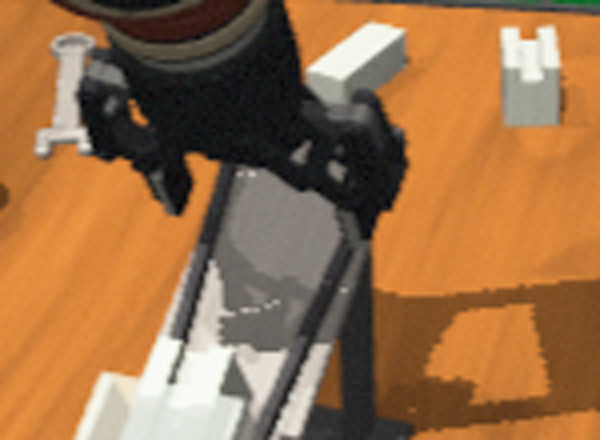

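View pics/top7.png

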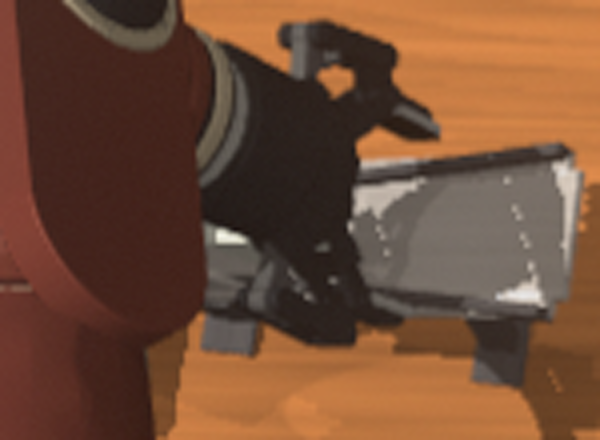

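The block is sliding under the guard. I'll retract.

Emit:
{"method": "move_arm", "body": {"translation": [[0, 0, -15], [0, 0, -30], [0, 0, -35], [0, 0, -25], [0, 0, -8], [0, 0, 0]], "rotation": [[0, 0, 0], [0, 0, 0], [0, 0, 0], [0, 0, 0], [0, 0, 0], [0, 0, 0]], "claw": [1, 1, 1, 1, 1, 1]}}

```text
clock: 8.77
tool_pos: [0.5239, 0.143, 0.2403]
eef_rot: [3.138, 0.474, 1.474]
force: [0.2, 0.4, 0.4]
grip_width: 0.0856
```

```bash
python3 -c "
from plan import *
plan([.469,-.3142,.16],DOWN(rad(102.8)),16)
for n,(y,x) in dict(top=(110,150),side=(190,190)).items(): cv2.imwrite(f'pics/{n}8.png',cv2.resize(r.read_camera(n)[:,:,::-1][y:y+110,x:x+150],None,fx=4,fy=4,interpolation=cv2.INTER_CUBIC))"
```

```text
t 8.7667 err mm [ -54.9 -457.2  -80.3] tool [-372.9  -11.6  281.7] rot [-0.072  0.471 -0.313] N 16 min 12.3 q [ 0.34  0.01  1.7  -0.43  1.64  0.45] w 0.08562822274570371 F [0.2 0.4 0.4]
[[-23.0, -1.0, 18.0], [-24.0, -1.0, 17.0], [-24.0, -2.0, 16.0], [-25.0, -2.0, 15.0], [-25.0, -3.0, 15.0], [-25.0, -3.0, 14.0], [-26.0, -4.0, 13.0], [-26.0, -5.0, 12.0], [-26.0, -5.0, 12.0], [-27.0, -6.0, 11.0], [-27.0, -6.0, 10.0], [-27.0, -7.0, 9.0], [-27.0, -7.0, 8.0], [-27.0, -8.0, 8.0], [-27.0, -9.0, 7.0], [-27.0, -9.0, 6.0]]
[-0.005, 0.029, -0.02]
```

View pics/side8.png

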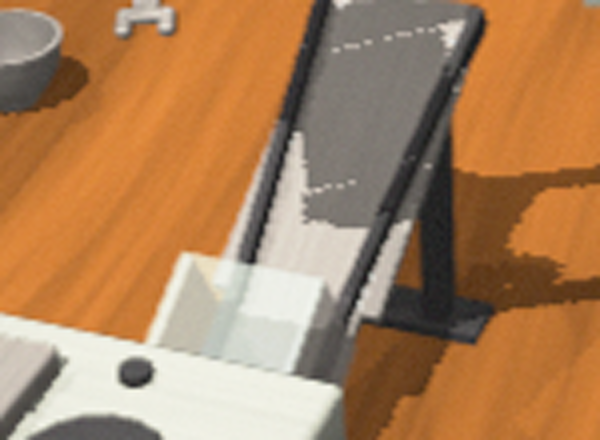

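View pics/top8.png

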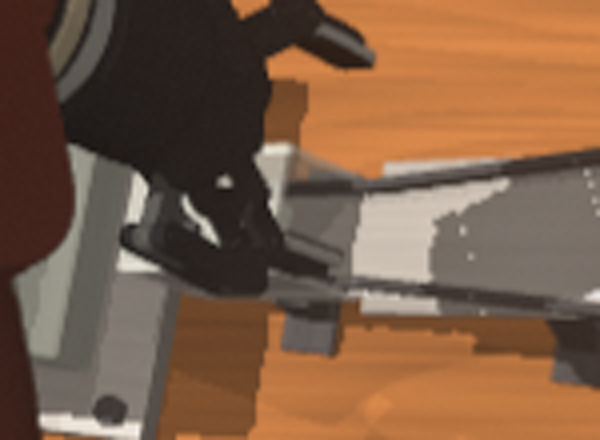

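Emit:
{"method": "move_arm", "body": {"translation": [[-24, -1, 9], [-25, -1, 8], [-25, -2, 7], [-26, -2, 6], [-26, -3, 6], [-26, -3, 6], [-27, -4, 8], [-27, -5, 12], [-27, -5, 12], [-27, -6, 11], [-27, -6, 10], [-27, -7, 9], [-27, -7, 8], [-27, -8, 8], [-25, -8, 7], [-15, -5, 6], [0, 0, 0]], "rotation": [[-0.005, 0.029, -0.02], [-0.005, 0.029, -0.02], [-0.005, 0.029, -0.02], [-0.005, 0.029, -0.02], [-0.005, 0.029, -0.02], [-0.005, 0.029, -0.02], [-0.005, 0.029, -0.02], [-0.005, 0.029, -0.02], [-0.005, 0.029, -0.02], [-0.005, 0.029, -0.02], [-0.005, 0.029, -0.02], [-0.005, 0.029, -0.02], [-0.005, 0.029, -0.02], [-0.005, 0.029, -0.02], [-0.005, 0.029, -0.02], [-0.005, 0.029, -0.02], [0, 0, 0]], "claw": [1, 1, 1, 1, 1, 1, 1, 1, 1, 1, 1, 1, 1, 1, 1, 1, 1]}}

```text
clock: 10.28
tool_pos: [0.4489, -0.3093, 0.1692]
eef_rot: [-3.101, -0.036, 1.808]
force: [-1.2, 0.3, -0.1]
grip_width: 0.0856
```

```bash
python3 -c "
from plan import *
plan([.469,-.3142,.08],DOWN(rad(102.8)),5)
im=r.read_camera('top'); cv2.imwrite('pics/top9f.png',im[:,:,::-1])
s=r.read_camera('side'); cv2.imwrite('pics/side9f.png',s[:,:,::-1])
print(r.spot_point('top','block_a'))
a=cv2.resize(im[:,:,::-1][120:215,170:320],None,fx=4,fy=3.1); b=cv2.resize(s[:,:,::-1][200:300,210:360],None,fx=4,fy=3)
cv2.imwrite('pics/9.png',np.vstack([a,b]))"
```

```text
t 10.2833 err mm [ 20.1  -4.9 -89.2] tool [-12.7  22.   87.9] rot [-0.041 -0.036  0.014] N 5 min 2.4 q [-0.73 -0.05  1.83 -0.01  1.42 -0.97] w 0.08560538692456925 F [-1.2  0.3 -0.1]
[[-3.0, 4.0, 18.0], [-2.0, 4.0, 18.0], [-2.0, 4.0, 18.0], [-2.0, 4.0, 18.0], [-2.0, 4.0, 18.0]]
[-0.008, -0.007, 0.003]
[{'at': [435.9, 260.2], 'score': 0.58}, {'at': [209.8, 168.1], 'score': 0.57}, {'at': [462.7, 211.0], 'score': 0.55}]
```

View pics/9.png

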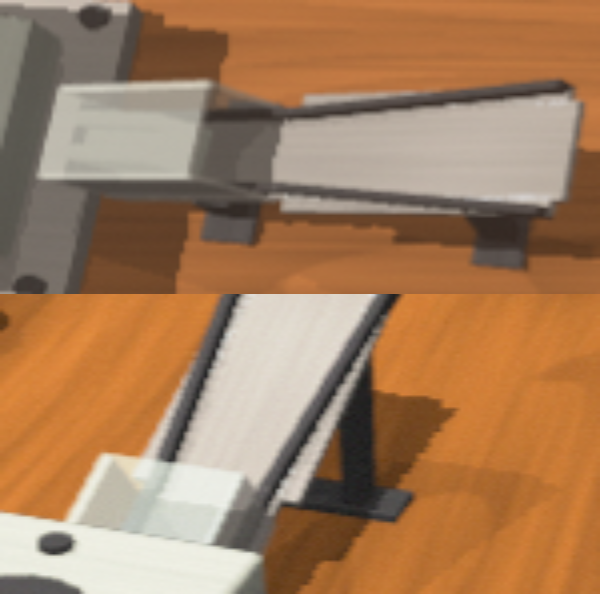

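View pics/top9f.png

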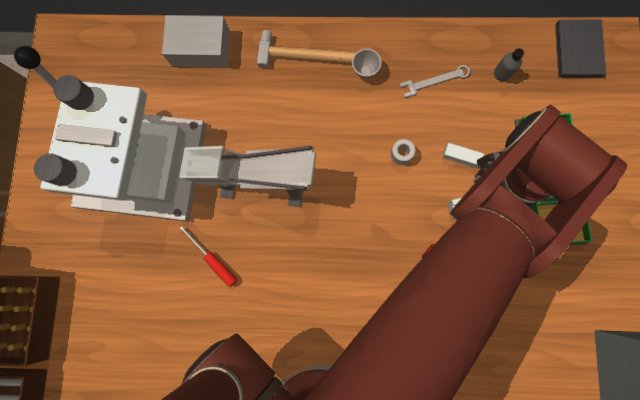

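The top view shows the first block faintly through the guard at about (200,167), in the stop end. I'll check that numerically on the next script. Next is block 2.

Emit:
{"method": "move_arm", "body": {"translation": [[-4, 6, 16], [-3, 6, 18], [-3, 5, 18], [-2, 4, 18], [0, 1, 12], [0, 0, 0]], "rotation": [[-0.014, -0.012, 0.005], [-0.014, -0.012, 0.005], [-0.014, -0.012, 0.005], [0, 0, 0], [0, 0, 0], [0, 0, 0]], "claw": [1, 1, 1, 1, 1, 1]}}

```text
clock: 10.93
tool_pos: [0.4773, -0.3048, 0.0883]
eef_rot: [3.133, 0.009, 1.804]
force: [-1.0, -0.1, -0.0]
grip_width: 0.0856
```

```bash
python3 -c "
from plan import *
plan([.469,-.3142,.009],DOWN(rad(102.8)),5)
print(proj('top',[lane(-.03,0),lane(-.09,0)]))"
```

```text
t 10.9333 err mm [ -8.3  -9.4 -79.3] tool [ -6.5 -11.   79.3] rot [0.009 0.009 0.01 ] N 5 min 2.1 q [-0.7   0.04  1.88  0.    1.21 -0.93] w 0.08556707375391795 F [-1.  -0.1 -0. ]
[[-1.0, -2.0, 16.0], [-1.0, -2.0, 16.0], [-1.0, -2.0, 16.0], [-1.0, -2.0, 16.0], [-1.0, -2.0, 16.0]]
[0.002, 0.002, 0.002]
[[211.72369733 170.03819715]
 [231.80476465 169.81915793]]
```

Emit:
{"method": "move_arm", "body": {"translation": [[-2, -4, 14], [-2, -4, 18], [-1, -2, 18], [-1, 0, 12], [0, 0, 6], [0, 0, 0]], "rotation": [[0.009, 0.009, 0.01], [0, 0, 0], [0, 0, 0], [0, 0, 0], [0, 0, 0], [0, 0, 0]], "claw": [1, 1, 1, 1, 1, 1]}}

```text
clock: 11.43
tool_pos: [0.471, -0.3124, 0.0199]
eef_rot: [3.14, 0.003, 1.797]
force: [-0.8, 0.2, -0.1]
grip_width: 0.0858
```

```bash
python3 -c "
from plan import *
plan([.469,-.3142,.009],DOWN(rad(102.8)),1)
cv2.imwrite('pics/s10.png',cv2.resize(r.read_camera('side')[:,:,::-1][110:220,280:420],None,fx=5,fy=5))"
```

```text
t 11.4333 err mm [ -2.   -1.8 -10.9] tool [-1.3 -2.4 10.9] rot [0.002 0.003 0.003] N 1 min 0.3 q [-0.72  0.14  1.9  -0.    1.1  -0.94] w 0.08580285931302034 F [-0.8  0.2 -0.1]
[[-1.3, -2.4, 10.9]]
[0.002, 0.003, 0.003]
```

View pics/s10.png

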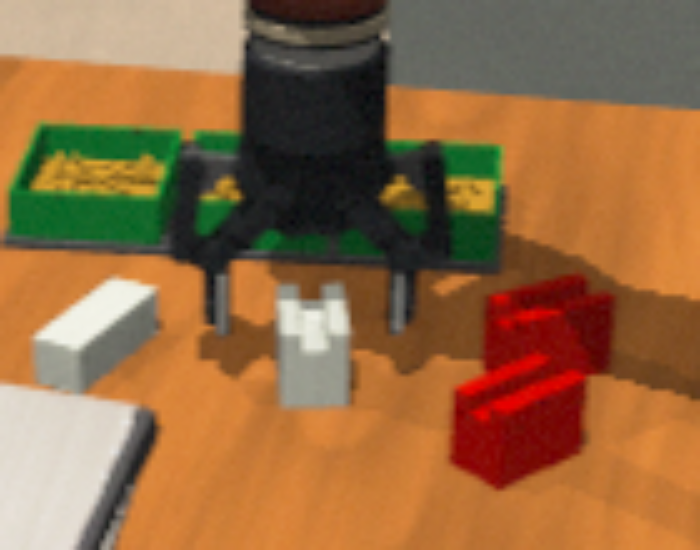

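The fingers straddle block 2 evenly. I'll go down the last 10 mm and close.

Emit:
{"method": "move_arm", "body": {"translation": [[-1, -2, 7], [0, -1, 4], [0, 0, 1], [0, 0, 0], [0, 0, 0], [0, 0, 0], [0, 0, 0], [0, 0, 0], [0, 0, 0]], "rotation": [[0.002, 0.003, 0.003], [0, 0, 0], [0, 0, 0], [0, 0, 0], [0, 0, 0], [0, 0, 0], [0, 0, 0], [0, 0, 0], [0, 0, 0]], "claw": [1, 1, 0.9, 0.2, 0.2, 0.2, 0.2, 0.2, 0.2], "squeeze": 50}}

```text
clock: 12.23
tool_pos: [0.471, -0.3166, 0.0118]
eef_rot: [3.137, 0.007, 1.794]
force: [-0.6, 0.4, -2.3]
grip_width: 0.0353
```

Emit:
{"method": "move_arm", "body": {"translation": [[0, 0, -10], [0, 0, -25], [0, 0, -35], [0, 0, -38], [0, 0, -38], [0, 0, -38], [0, 0, -38], [0, 0, -20], [0, 0, -8], [0, 0, 0]], "rotation": [[0, 0, 0], [0, 0, 0], [0, 0, 0], [0, 0, 0], [0, 0, 0], [0, 0, 0], [0, 0, 0], [0, 0, 0], [0, 0, 0], [0, 0, 0]], "claw": [0.2, 0.2, 0.2, 0.2, 0.2, 0.2, 0.2, 0.2, 0.2, 0.2]}}

```text
clock: 13.07
tool_pos: [0.4655, -0.3112, 0.2714]
eef_rot: [-3.138, -0.004, 1.794]
force: [0.4, 0.3, -2.7]
grip_width: 0.0356
```

```bash
python3 -c "
from plan import *
plan(lane(-.22,.1),LR,18)
cv2.imwrite('pics/s11.png',cv2.resize(r.read_camera('side')[:,:,::-1][60:220,260:420],None,fx=4,fy=3.7))"
```

```text
t 13.0667 err mm [ 58.9 444.3 -52.4] tool [420.  155.9  53.7] rot [ 0.071 -0.471  0.314] N 18 min 11.9 q [-0.72 -0.12  1.71 -0.    1.55 -0.95] w 0.0355551602256371 F [ 0.4  0.3 -2.7]
[[23.0, 9.0, 3.0], [24.0, 8.0, 2.0], [24.0, 8.0, 2.0], [24.0, 7.0, 1.0], [24.0, 7.0, 0.0], [24.0, 7.0, -0.0], [24.0, 6.0, -1.0], [24.0, 6.0, -2.0], [24.0, 5.0, -2.0], [24.0, 5.0, -3.0], [24.0, 4.0, -4.0], [24.0, 4.0, -4.0], [24.0, 4.0, -5.0], [24.0, 3.0, -6.0], [24.0, 3.0, -6.0], [24.0, 2.0, -7.0], [24.0, 2.0, -7.0], [24.0, 1.0, -8.0]]
[0.004, -0.026, 0.017]
```

View pics/s11.png

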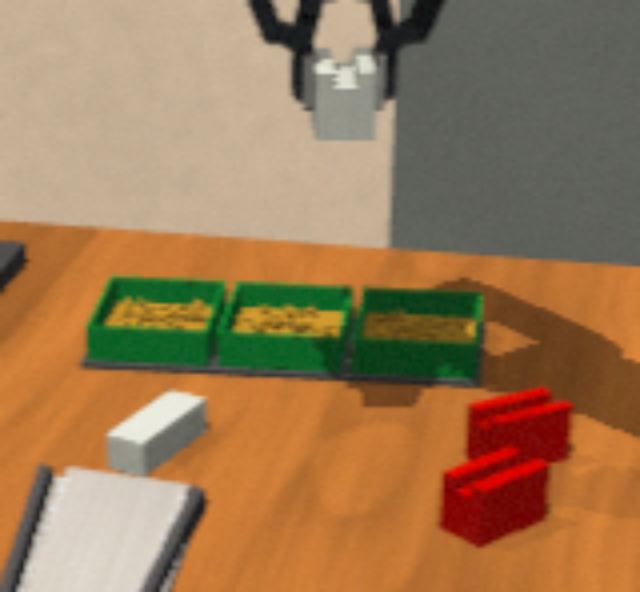

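Emit:
{"method": "move_arm", "body": {"translation": [[23, 10, 0], [24, 9, 0], [24, 9, 0], [24, 8, -1], [24, 8, -2], [24, 8, -2], [24, 7, -3], [24, 7, -4], [24, 6, -4], [24, 6, -5], [24, 5, -6], [24, 5, -6], [24, 5, -7], [24, 4, -8], [22, 4, -8], [19, 3, -8], [14, 2, -5], [8, 1, -3], [0, 0, 0]], "rotation": [[0.004, -0.026, 0.017], [0.004, -0.026, 0.017], [0.004, -0.026, 0.017], [0.004, -0.026, 0.017], [0.004, -0.026, 0.017], [0.004, -0.026, 0.017], [0.004, -0.026, 0.017], [0.004, -0.026, 0.017], [0.004, -0.026, 0.017], [0.004, -0.026, 0.017], [0.004, -0.026, 0.017], [0.004, -0.026, 0.017], [0.004, -0.026, 0.017], [0.004, -0.026, 0.017], [0.004, -0.026, 0.017], [0.004, -0.026, 0.017], [0.004, -0.026, 0.017], [0.004, -0.026, 0.017], [0, 0, 0]], "claw": [0.2, 0.2, 0.2, 0.2, 0.2, 0.2, 0.2, 0.2, 0.2, 0.2, 0.2, 0.2, 0.2, 0.2, 0.2, 0.2, 0.2, 0.2, 0.2]}}

```text
clock: 14.7
tool_pos: [0.5153, 0.1281, 0.1936]
eef_rot: [-3.043, 0.481, 1.511]
force: [-0.1, 0.2, -3.1]
grip_width: 0.035
```

```bash
python3 -c "
from plan import *
plan(lane(-.22,.04),LR,5)"
```

```text
t 14.7 err mm [  6.5 -22.1 -28.1] tool [-6.2 11.2 34. ] rot [-0.082  0.012  0.032] N 5 min 1.0 q [ 0.31  0.06  1.72 -0.41  1.64  0.43] w 0.03496210912559665 F [-0.1  0.2 -3.1]
[[-1.0, 2.0, 7.0], [-1.0, 2.0, 7.0], [-1.0, 2.0, 7.0], [-1.0, 2.0, 7.0], [-1.0, 2.0, 7.0]]
[-0.016, 0.002, 0.006]
```

Emit:
{"method": "move_arm", "body": {"translation": [[-1, 3, 6], [-1, 3, 8], [-2, 2, 8], [-1, 2, 7], [0, 1, 4], [0, 0, 0]], "rotation": [[-0.02, 0.003, 0.008], [-0.02, 0.003, 0.008], [-0.02, 0.003, 0.008], [-0.02, 0.003, 0.008], [0, 0, 0], [0, 0, 0]], "claw": [0.2, 0.2, 0.2, 0.2, 0.2, 0.2]}}

```text
clock: 15.2
tool_pos: [0.5151, 0.1045, 0.1502]
eef_rot: [-3.116, 0.474, 1.489]
force: [0.6, -0.3, -2.8]
grip_width: 0.0354
```

```bash
python3 -c "
from plan import *
plan(lane(-.22,.0115),LR,5)"
```

```text
t 15.2 err mm [  5.5 -11.4 -10.1] tool [-5.1  6.8 13.8] rot [-0.019  0.003  0.013] N 5 min 0.4 q [ 0.28  0.04  1.82 -0.43  1.5   0.45] w 0.035449752346286965 F [ 0.6 -0.3 -2.8]
[[-1.0, 1.0, 3.0], [-1.0, 1.0, 3.0], [-1.0, 1.0, 3.0], [-1.0, 1.0, 3.0], [-1.0, 1.0, 3.0]]
[-0.004, 0.001, 0.003]
```

Emit:
{"method": "move_arm", "body": {"translation": [[-3, 4, 2], [-2, 3, 3], [0, 1, 3], [0, 0, 0]], "rotation": [[-0.01, 0.003, 0.008], [-0.01, 0, 0.005], [0, 0, 0], [0, 0, 0]], "claw": [0.2, 0.2, 0.2, 0.2]}}

```text
clock: 15.53
tool_pos: [0.5218, 0.0938, 0.1431]
eef_rot: [-3.141, 0.471, 1.474]
force: [-0.4, 0.2, -3.0]
grip_width: 0.0353
```

```bash
python3 -c "
from plan import *
plan(lane(-.22,.0115),LR,1)
for n,(y,x) in dict(top=(110,220),side=(160,230)).items(): cv2.imwrite(f'pics/{n}12.png',cv2.resize(r.read_camera(n)[:,:,::-1][y:y+110,x:x+110],None,fx=5,fy=5,interpolation=cv2.INTER_CUBIC))"
```

```text
t 15.5333 err mm [-1.3 -0.7 -2.9] tool [ 0.6 -1.2  3. ] rot [-0.001 -0.    -0.   ] N 1 min 0.1 q [ 0.26  0.04  1.83 -0.44  1.46  0.45] w 0.03525032067786632 F [-0.4  0.2 -3. ]
[[0.6, -1.2, 3.0]]
[-0.001, -0.0, -0.0]
```

View pics/side12.png

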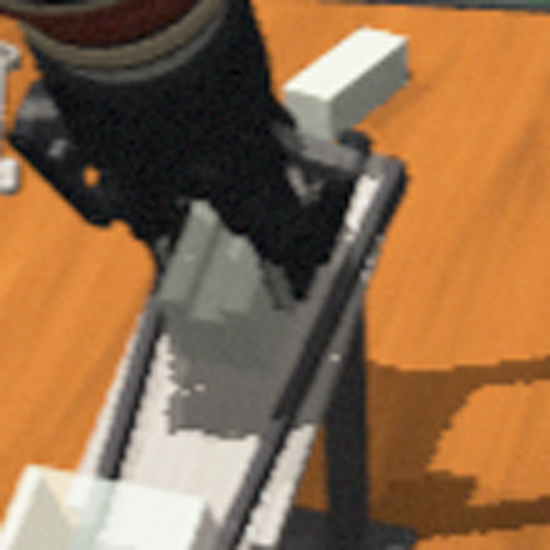

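View pics/top12.png

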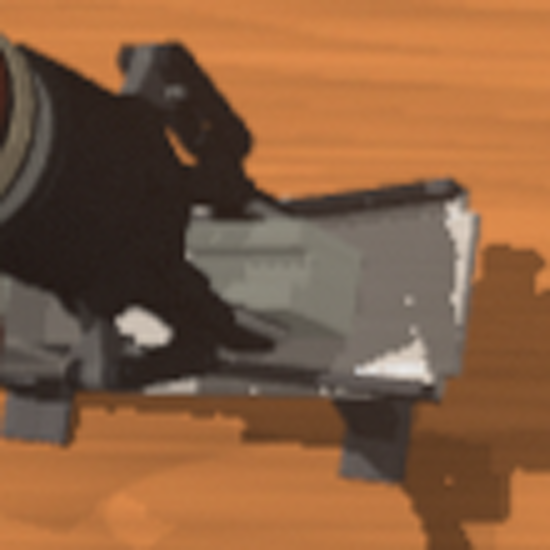

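Same placing as the first block, still about 3 mm up. I'll ease it down.

Emit:
{"method": "move_arm", "body": {"translation": [[0, -2, 4], [0, -1, 3], [0, 0, 3]], "rotation": [[0, 0, 0], [0, 0, 0], [0, 0, 0]], "claw": [0.2, 0.2, 0.2]}}

```text
clock: 15.88
tool_pos: [0.5216, 0.0927, 0.141]
eef_rot: [3.133, 0.466, 1.47]
force: [-4.5, 7.7, 10.2]
grip_width: 0.0353
```

```bash
python3 -c "
from plan import *
plan(lane(-.22,.0115),LR,1)"
```

```text
t 15.8833 err mm [-1.1  0.4 -0.9] tool [ 0.6 -1.1  0.6] rot [ 0.007 -0.005 -0.004] N 1 min 0.1 q [ 0.26  0.04  1.84 -0.44  1.45  0.45] w 0.03528130226468215 F [-4.5  7.7 10.2]
[[0.6, -1.1, 0.6]]
[0.007, -0.005, -0.004]
```

In contact at about 14 N. I'll release and then retract.

Emit:
{"method": "move_arm", "body": {"translation": [[0, 0, 0], [0, 0, 0], [0, 0, 0], [0, 0, 0], [0, 0, 0], [0, 0, 0], [0, 0, 0]], "rotation": [[0, 0, 0], [0, 0, 0], [0, 0, 0], [0, 0, 0], [0, 0, 0], [0, 0, 0], [0, 0, 0]], "claw": [0.25, 1, 1, 1, 1, 1, 1]}}

```text
clock: 16.47
tool_pos: [0.5234, 0.0931, 0.1443]
eef_rot: [3.126, 0.466, 1.468]
force: [1.1, 0.1, -0.5]
grip_width: 0.0854
```

Emit:
{"method": "move_arm", "body": {"translation": [[0, 0, -15], [0, 0, -30], [0, 0, -35], [0, 0, -35], [0, 0, -20], [-20, 0, 3], [-30, 0, 8], [-30, 0, 8], [-30, 0, 8], [-30, 0, 8], [-30, 0, 8], [-30, 0, 8], [-20, 0, 4], [0, 0, 0]], "rotation": [[0, 0, 0], [0, 0, 0], [0, 0, 0], [0, 0, 0], [0, 0, 0], [0, 0, 0], [0, 0, 0], [0, 0, 0], [0, 0, 0], [0, 0, 0], [0, 0, 0], [0, 0, 0], [0, 0, 0], [0, 0, 0]], "claw": [1, 1, 1, 1, 1, 1, 1, 1, 1, 1, 1, 1, 1, 1]}}

```text
clock: 17.63
tool_pos: [0.504, -0.0727, 0.3201]
eef_rot: [3.133, 0.471, 1.476]
force: [-0.1, 0.3, 0.2]
grip_width: 0.0854
```

```bash
python3 -c "
from plan import *
im=r.read_camera('top'); cv2.imwrite('pics/top13f.png',im[:,:,::-1])
s=r.read_camera('side'); cv2.imwrite('pics/side13f.png',s[:,:,::-1])
print(r.spot_point('top','block_a'),r.look_for('top','block_a'),r.read_state()['force'])
print(proj('top',[lane(-.03,0),lane(-.09,0)]))
a=cv2.resize(im[:,:,::-1][120:215,170:320],None,fx=4,fy=3.1); b=cv2.resize(s[:,:,::-1][200:300,210:360],None,fx=4,fy=3)
cv2.imwrite('pics/13.png',np.vstack([a,b]))"
```

```text
[{'at': [480.4, 258.4], 'score': 0.92}, {'at': [438.1, 262.0], 'score': 0.65}, {'at': [228.5, 165.3], 'score': 0.38}] [{'at': [485.3, 259.8], 'score': 0.77}, {'at': [438.4, 259.8], 'score': 0.63}] [-0.35238635  0.12975637 -0.02738995]
[[211.72369733 170.03819715]
 [231.80476465 169.81915793]]
```

View pics/13.png

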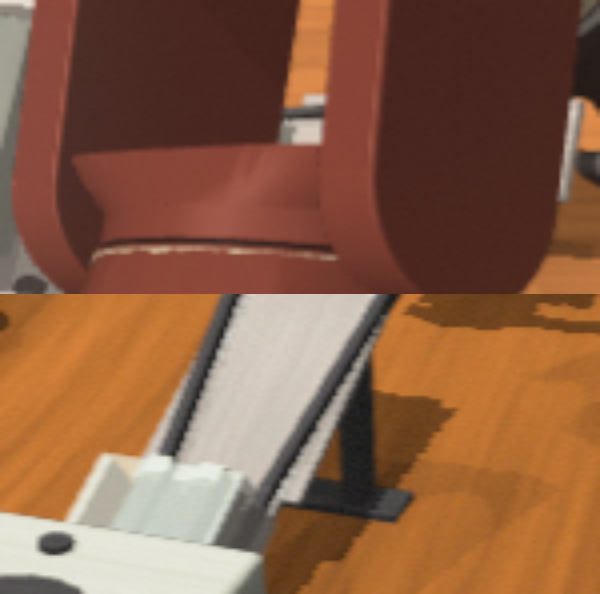

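View pics/top13f.png

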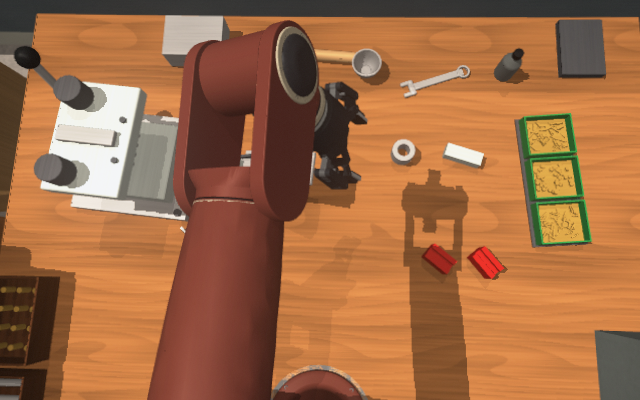

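Through the guard, the side view shows the second block's grooved end at its upper edge. The arm hides the lane from the top camera, so I'll swing it clear for a proper check.

Emit:
{"method": "move_arm", "body": {"translation": [[-30, 0, 12], [-36, 0, 16], [-36, 0, 16], [-36, 0, 16], [-36, 0, 16], [-36, 0, 16], [-20, 0, 8], [0, 0, 0]], "rotation": [[0, 0.05, 0], [0, 0.05, 0], [0, 0.05, 0], [0, 0.05, 0], [0, 0.05, 0], [0, 0.05, 0], [0, 0, 0], [0, 0, 0]], "claw": [1, 1, 1, 1, 1, 1, 1, 1]}}

```text
clock: 18.5
tool_pos: [0.4912, -0.3132, 0.2885]
eef_rot: [3.14, 0.151, 1.514]
force: [0.0, 0.1, -0.2]
grip_width: 0.0855
```

```bash
python3 -c "
from plan import *
im=r.read_camera('top'); s=r.read_camera('side'); 
print(r.spot_point('top','block_a'),r.look_for('top','block_a'),r.read_state()['force'])
def box(n,im,x0,y0,w,h):
    o=cv2.resize(im[:,:,::-1][y0:y0+h,x0:x0+w],None,fx=5,fy=5,interpolation=cv2.INTER_CUBIC); c=o.copy()
    for yc in(-.03,-.09):
        q=[((proj(n,lane(yc+b,.044,a))[0]-[x0,y0])*5+2).astype(int).tolist() for a,b in((.018,.03),(.018,-.03),(-.018,-.03),(-.018,.03))]
        cv2.polylines(c,[np.array(q)],True,(0,0,255),1)
    return np.hstack([o,c])
cv2.imwrite('pics/14.png',np.vstack([box('top',im,175,135,80,55),box('side',s,225,225,80,60)]))
cv2.imwrite('pics/15.png',im[:,:,::-1])"
```

```text
[{'at': [231.3, 167.3], 'score': 0.83}] [{'at': [227.6, 167.5], 'score': 0.72}] [-0.00377431 -0.2226191   0.95211024]
```

View pics/14.png

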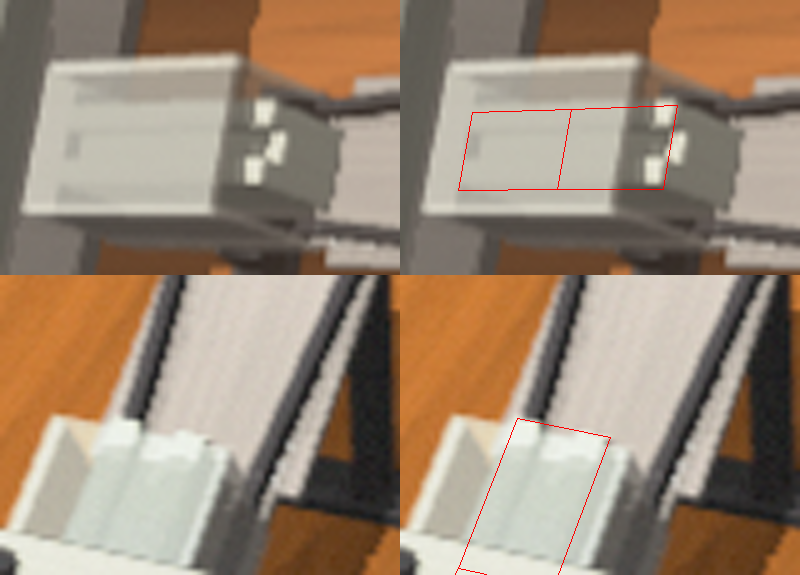

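Both seated outlines match the picture. The uphill end of block 2 is where y = -120 predicts, with a few mm of sideways offset, which is within the rails. The arm is clear, so I'll hand in.

```bash
python3 -c "
from station import r
print(r.finish_job())"
```

```text
the job is handed in; nothing more can be done
None
```

Both grooved aluminium blocks are seated in the lane, and I handed the job in at about 18.7 s with the arm clear. I set each one groove up on the lane mouth, pressed it lightly onto the surface (about 22 N, then 14 N) and let go. Both slid down under the guard.

- **First block:** with the arm away, the top camera network put its origin at pixel (210,168). A block against the stop should appear at (212,170).
- **Second block:** its origin was found at (231,167), where (232,170) is expected. Its outline matched the picture in the top view. The side view showed it about 3 mm to one side, which the rails allow.
- **Checks that fell short:**
  - The first block shows only faintly through the guard. After the second block was in, the network no longer found the first one separately. I infer it stayed put from the second block's position and the groove visible through the guard.
  - An earlier look, with the arm in the way, placed the second block 3 to 5 px off with a low score (0.38). I replaced it with the clear view above.
  - The arm drifted up to about 40 mm on the long moves, and I corrected it each time before going near anything.

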